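# Flip a small cabinet door onto the assembly board

## Task

The small pine cabinet door lies on the bench with its plain front up; turn it over onto the raised dark assembly board, so that its back with the two round hinge recesses is up, ready for fitting hinges. Push it flat along the bench until its far long edge sits squarely against the board's front edge, then push its near edge forward and up so that it tips up on that far edge and falls over to lie flat on top of the board. Only push with the fingers: do not pick the door up, and leave the other things on the bench where they are.

Things in the scene. Friction and masses are not known exactly. Their poses are not given: they have to be found in the camera images.
- board: Raised assembly board of dark wood, fixed flat on the bench: 170 mm (x) by 320 mm (y), 18 mm high. Origin at the centre of its underside, on the bench. Its x axis points away from the robot; the front edge (a vertical wall 18 mm high, at x = -85 mm in its frame) faces the robot. Its top is bare.
- door: Loose pine slab, 0.14 kg, 105 (x) by 140 (y) by 16 mm thick; a finger-pull rebate runs under its near long edge (12 mm in, 8 mm high, leaving a 8 mm lip over it). Origin: centre of the back, which is down at the start; z to the plain front. Recesses drawn, no depth. Starts flat, far edge's middle 30 to 65 mm from the board, within 0.25 rad of square, x towards the board. Flipped, origin 34 mm up.
- door_far (a point): Middle of the door's long edge nearest the board (x = +52.5 mm, 12 mm from the back face)
- door_near (a point): Middle of the door's long edge nearest the robot, on the lip (x = -52.5 mm, 12 mm from the back face)
- door_left (a point): Middle of the door's short edge on its +y side (y = +70 mm, 12 mm from the back face)
- door_right (a point): Middle of the door's short edge on its -y side (y = -70 mm, 12 mm from the back face)
- glue: Bystander: white glue bottle, 52 mm across, 140 mm high, standing beside the board. Origin at the centre of its underside
- tape: Bystander: grey tape measure, 62 x 34 mm, 58 mm high. Origin at the centre of its underside
- square: Bystander: try square lying flat, wooden stock 20 x 100 mm and 16 mm high (along y, origin at the centre of its underside), steel blade 130 mm along its +x
- sander: Bystander: cork sanding block, 70 x 50 mm, 30 mm high. Origin at the centre of its underside
There are look-alikes about, which are no part of the job. What is shaped like the door but turquoise is not meant.

How it is judged (in metres and radians):
On the way, in this order (a step that is already met when the one before it is completed fails the run):
1. the door, lying flat, is pushed up squarely against the board's front edge (far edge within 8 mm of it, within 0.12 rad of parallel) (x of door_far in the frame of board above -0.093 m and angle between the x axis of door and the x axis of board, either way round below 0.12 rad and angle between door's own z axis and vertical below 0.1 rad and height (world z) of door_far below 0.02 m), for 0.1 s.
2. the door is tipped up 35 to 75 degrees with its far edge still down on the bench by the board's front edge (angle between door's own z axis and vertical between 0.61 and 1.31 rad and height (world z) of door_far below 0.03 m and x of door_far in the frame of board between -0.115 and -0.07 m), for 0.1 s.
At the end, for the whole second after the job is handed in: The door lies still and flat (within 0.09 rad) with its back and recesses up on top of the board, its origin 30 to 38 mm above the bench and its middle over the board (it may overhang the front edge) (angle between door's own z axis and vertical above 3.05 rad and height (world z) of door between 0.03 and 0.038 m and x of door in the frame of board between -0.085 and 0.085 m and y of door in the frame of board between -0.16 and 0.16 m and linear speed of door below 0.01 m/s and angular speed of door below 0.1 rad/s); the robot touches nothing.
It fails at once if the door is lifted: all four edges more than 50 mm above the bench at once (height (world z) of each of door_far, door_near, door_left, door_right above 0.05 m).
It fails at once if a bystander is moved more than 30 mm (distance of any of glue, tape, square, sander from where it was at the start of the episode above 0.03 m).
It also fails if it takes over 54 s, if anything falls off the work surface, if the arm or the gripper's body presses on something with over 40 N, if the wrist force passes 120 N, or if a joint passes its speed limit or range.

## Robot

A 6-joint arm with a two-finger parallel gripper is mounted at the origin on the work surface. World frame = base frame: x ahead of the robot, y to its left, z up, the work surface at z = 0. Lengths are in m, angles in degrees, forces in N, time in s.
With the tool pointing down it reaches from about 0.375 to 0.9 m from the base axis. Payload 3.1 kg.
Tool frame: the origin (TCP) lies between the finger pads; the fingertips stand bot.tip_extent ahead of it and the grasp point (between the pads) lies 2 mm behind it (bot.tip_extent is the distance from the TCP to the fingertips, in m); z points along the fingers, y is the direction in which the jaws open and shut (so a half turn about z gives the same grasp; the last joint's range is limited). The gripper opens to 87 mm and grips with 3 to 60 N. Pads are 19 mm wide; open, the fingers measure 117 mm over their backs; the gripper's body (75 mm by 190 mm) begins 51 mm behind the grasp point.
Start: joints at [59.502, 30.224, 82.088, -0, 67.689, -10.227], TCP at [0.216, 0.586, 0.24] pointing down, gripper open.
Joint ranges: [-176.69, 176.69], [-43.24, 126.21], [12.49, 139.97], [-82, 262], [0, 151.66], [-163.58, 163.58]. Speed limits (degrees/s): [159.86, 159.86, 180, 180, 180, 180].

## Interface

Orientations are given as a 3x3 rotation matrix whose columns are the frame's x, y, z axes.
In Python, from rig import bot, imaging, recognise, masks_of, mark_of gives the robot as it stands.
- The arm moves only by the tool send_rows, never from a script. Its argument "plan" is a list that holds one entry, the list of rows, each a list of 5 numbers: the shift along the world's x, y, z normalised to -1 to 1, where 1 is 0.03 m, then the turn about the world's z normalised to -1 to 1, where 1 is 0.1 rad, then the closure, from -1 (fully open) to 1 (shut). A call has 1 to 20 rows; each row shifts and turns the commanded pose from where the row before left it; what a row does not reach is not made up. A row lasts 1/10 s, in which the tool goes at most 50 mm and 8.59 degrees, less where a joint would pass 70% of its speed; a pose out of reach is approached as far as the arm can. A call with a number of a shift or a turn outside -1 to 1 is refused whole. A call with a gripper value outside its range is refused whole. The fingers move at their own pace and stop on an object; the grip force is fixed at half the most. Time passes only in rows, so rows that do not move let the fingers close. It gives the time, the measured TCP pose, the force and the opening at its end, in the units of the state.
- bot.read_state(): the state, without advancing time (a new reading comes with each control period).
- imaging.capture(name): name is "side" or "top"; returns a dict with "img" (384x512x3 uint8, blue, green, red), "mtx" (3x3 intrinsics, pixels), "pose" (4x4, takes a point from camera to world coordinates). Camera axes: x right, y down, z forward; pixel columns grow to the right and rows downward; lengths in m; the calibration is good to about 2 mm. A picture is of the moment at which its call begins. There is no depth.
- bot.hand_in(): hands the job in, once; it reports no verdict.
Trained networks look in the newest picture that a camera, given by its name, has taken for a name from the list of things; names that differ only in an ending like _2 or _b are one class to them, and where a whole thing is asked for, a point or a joint stands for the part that bears it (a point fixed in the world has none). Each returns a list of dicts, best first, with "conf" (0 to 1); they miss things now and then, are a little off and sometimes report something else, mostly with a low value. They report only what shows in the picture. A call takes as long as a camera call. They do not tell look-alikes from the thing itself.
- recognise(camera, target): "at" ([x, y, z] in m, in world coordinates, good to about 4 mm: the middle of the surface that is visible of it).
- masks_of(camera, target): "region" (384x512 bool, what is visible of it).
- mark_of(camera, target): "at" ([x, y, z] in m, in world coordinates, good to about 4 mm: a listed point, or the origin of a listed thing).
The state is a dict: "time_s": time; "joint_positions": joint angles; "qvel": joint speeds; "tau": joint torques, N m; "position": TCP position; "tcp_rot": TCP orientation; "force": force on the tool from outside, world axes, zero at the start; "moment": the same for the moment, N m; "opening": opening from 0.0 (shut) to 1.0 (fully open).
Only numpy, scipy, OpenCV 4.12 (cv2) and the standard library are available. Lean on these libraries where they do the work, as an engineer would, in place of code of your own. Each camera call takes 0.05 s, during which the arm holds its last target.

## Working session

There is one attempt and no reset: what is moved stays moved. The work goes in short steps, Python scripts to look and compute and a tool call to move; the robot and the scene stay as the last step left them, time stands still between calls to the robot, and variables do not carry over. Pictures are saved under pics/ and viewed, and the job is handed in when it is done.

Besides the shell and the picture viewer there is one more tool, called after ">>>" as name(argument=value, ...), one argument or row to a line, values as JSON. send_rows: Moves the arm, as the interface text tells. Its arguments: {"type":"object","properties":{"plan":{"type":"array"}},"required":["plan"]}

```bash
ls; mkdir -p pics; python3 - <<'E'
from rig import bot, imaging, recognise, masks_of, mark_of
import cv2,numpy as np
s=bot.read_state();print(s['time_s'],s['position'],s['tcp_rot'],s['force'],s['opening'],bot.tip_extent)
for c in('top','side'):
    d=imaging.capture(c);cv2.imwrite(f'pics/{c}0.png',d['img']);print(c,d['mtx'],d['pose'])
    for t in('board','door','door_far','door_near','door_left','door_right'):
        print(c,t,[(np.round(r['at'],4),round(r['conf'],2)) for r in mark_of(c,t)][:4])
E
```

```text
pics
0.0 [0.21615019 0.58569943 0.23858464] [[-9.38080183e-01  3.46416531e-01 -1.07561512e-03]
 [ 3.46418006e-01  9.38078425e-01 -1.85284332e-03]
 [ 3.67155785e-04 -2.11072805e-03 -9.99997705e-01]] [ 0.55910775 -0.40402264  0.1966629 ] 0.9977246769986987 0.017
top [[416.7113532    0.         262.09659959]
 [  0.         416.7113532  196.44659258]
 [  0.           0.           1.        ]] [[ 0.00552385 -0.98139199  0.19193555  0.29871974]
 [-0.99992774 -0.00747025 -0.00941876  0.03075751]
 [ 0.0106773  -0.19186966 -0.98136233  1.32768896]
 [ 0.          0.          0.          1.        ]]
top board [(array([ 0.7148,  0.0361, -0.0021]), 0.89)]
top door [(array([ 3.369e-01,  1.025e-01, -3.000e-04]), 0.96), (array([5.547e-01, 4.341e-01, 4.000e-04]), 0.87), (array([ 0.647 , -0.3917, -0.003 ]), 0.86), (array([0.5323, 0.0252, 0.0032]), 0.56)]
top door_far [(array([0.5617, 0.38  , 0.0127]), 0.95), (array([ 0.6537, -0.3444,  0.0136]), 0.93), (array([0.3942, 0.0994, 0.0124]), 0.77), (array([0.3004, 0.3619, 0.0142]), 0.76)]
top door_near [(array([0.34  , 0.2637, 0.0118]), 0.89), (array([ 0.64
[... 1061 characters left out ...]
4]), 0.65)]
side door_far [(array([0.3907, 0.1007, 0.0154]), 0.88), (array([ 0.6495, -0.3385,  0.0112]), 0.7), (array([0.5623, 0.3791, 0.01  ]), 0.64)]
side door_near [(array([0.2864, 0.1122, 0.0078]), 0.97), (array([0.4828, 0.0243, 0.0121]), 0.83), (array([ 0.6384, -0.4424,  0.0111]), 0.75), (array([0.3431, 0.2655, 0.0089]), 0.7)]
side door_left [(array([ 0.5785, -0.3831,  0.0146]), 0.86), (array([0.624 , 0.4426, 0.0128]), 0.83), (array([0.2594, 0.2872, 0.0128]), 0.65), (array([0.5434, 0.0916, 0.0153]), 0.56)]
side door_right [(array([0.3838, 0.3361, 0.0129]), 0.93), (array([ 0.7138, -0.401 ,  0.012 ]), 0.91), (array([0.3342, 0.038 , 0.0147]), 0.84), (array([0.4829, 0.4232, 0.0098]), 0.77)]
```

View pics/top0.png

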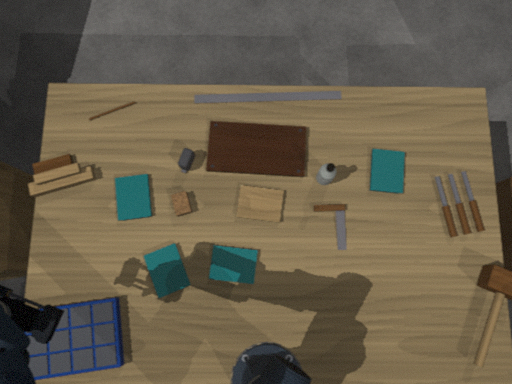

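View pics/side0.png

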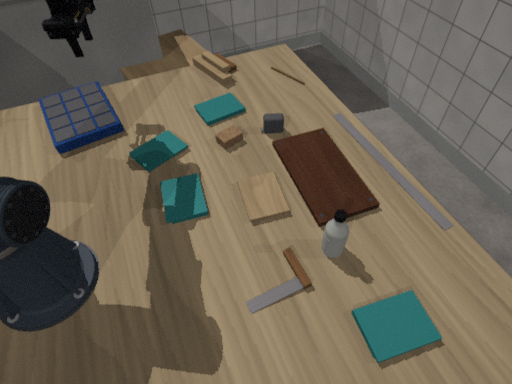

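The pine slab is at top px (260,203) and side px (264,197), directly in front of the dark board. The slabs at top px (233,264), (166,270), (133,197) and (387,171) are turquoise look-alikes. Next I'll confirm it in a crop and measure.

```bash
cat > h.py <<'E'
from rig import bot, imaging, recognise, masks_of, mark_of
import cv2,numpy as np
def bp(d,uv,z):
    uv=np.atleast_2d(np.array(uv,float)); r=np.c_[uv,np.ones(len(uv))]@np.linalg.inv(d['mtx']).T@d['pose'][:3,:3].T
    o=d['pose'][:3,3]; return o+r*((z-o[2])/r[:,2])[:,None]
def proj(d,P):
    P=np.atleast_2d(P);T=np.linalg.inv(d['pose']);c=P@T[:3,:3].T+T[:3,3];u=c@d['mtx'].T;return u[:,:2]/u[:,2:]
def near(c,t,p,n=1):
    L=[(np.linalg.norm(np.array(r['at'])[:2]-p[:2]),np.round(r['at'],4),round(r['conf'],2)) for r in mark_of(c,t)]
    L.sort(key=lambda q:q[0]); return L[:n]
def mask_at(c,t,px):
    best=None
    for r in masks_of(c,t):
        m=r['region']
        if m[int(px[1]),int(px[0])]: return m
def crop(img,u0,u1,v0,v1,k,name):
    cv2.imwrite('pics/'+name,cv2.resize(img[v0:v1,u0:u1],None,fx=k,fy=k,interpolation=cv2.INTER_CUBIC))
E
python3 - <<'E'
from h import *
for c in('top','side'):
    d=imaging.capture(c)
    for t,z,p in(('board',.018,[.715,.036,.018]),('door',.016,[.533,.025,.016])):
        m=mask_at(c,t,proj(d,p)[0])
        if m is None: print(c,t,None);continue
        ys,xs=np.nonzero(m); P=bp(d,np.c_[xs,ys],z)[:,:2]
        (cx,cy),(w,h),a=cv2.minAreaRect((P*1000).astype(np.float32))
        print(c,t,cx,cy,w,h,a,len(xs))
    for t in('glue','tape','square','sander'): print(c,t,[(np.round(r['at'],3),round(r['conf'],2)) for r in mark_of(c,t)][:2])
    if c=='top': crop(d['img'],195,345,110,230,5,'c0.png')
    else: crop(d['img'],220,390,120,260,4,'c1.png')
E
```

```text
top board 715.542724609375 36.916900634765625 319.5885009765625 173.78904724121094 87.07042694091797 4889
top door 532.792724609375 24.582374572753906 139.10946655273438 106.31527709960938 82.93787384033203 1400
top glue [(array([ 0.628, -0.185, -0.   ]), 0.69)]
top tape [(array([0.674, 0.262, 0.001]), 0.82)]
top square [(array([ 0.523, -0.199, -0.005]), 0.76)]
top sander [(array([0.53 , 0.274, 0.003]), 0.63)]
side board 712.77734375 33.92301940917969 331.0616455078125 179.218505859375 86.93460083007812 5570
side door 530.46484375 19.97107696533203 154.65943908691406 105.81587219238281 82.6752700805664 1793
side glue [(array([ 0.625, -0.185, -0.005]), 0.88)]
side tape [(array([0.676, 0.26 , 0.004]), 0.67)]
side square [(array([ 0.525, -0.198,  0.001]), 0.98)]
side sander [(array([ 0.53 ,  0.276, -0.004]), 0.77), (array([0.541, 0.093, 0.01 ]), 0.44)]
```

View pics/c0.png

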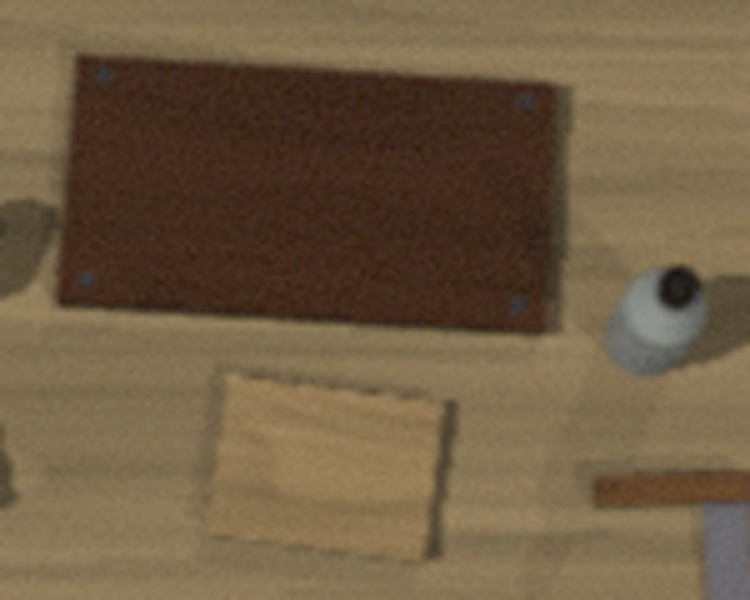

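View pics/c1.png

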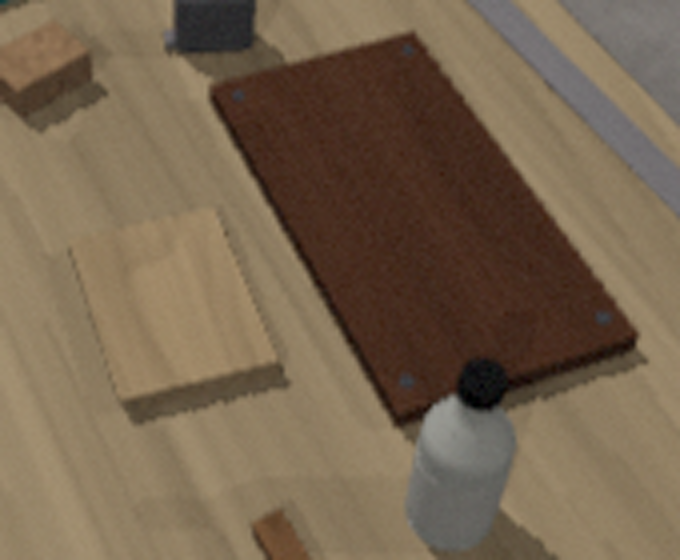

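The crop confirms a plain pine slab about 139×106 mm at (0.5325, 0.0245), yaw about −7.1°. The board is at (0.715, 0.0365), yaw −2.9°, so the gap is about 44 mm. I'll push with the jaws open along the board's front edge, so both fingers square the door up.

>>> send_rows(
  plan=[
    [[0.37,-0.92,0,0.15,-1],[0.37,-0.92,0,0.15,-1],[0.37,-0.92,0,0.15,-1],[0.37,-0.92,0,0.15,-1],[0.37,-0.92,0,0.15,-1],[0.37,-0.92,0,0.15,-1],[0.37,-0.92,0,0.15,-1],[0.37,-0.92,0,0.15,-1],[0.37,-0.92,0,0.15,-1],[0.37,-0.92,0,0.15,-1],[0.37,-0.92,0,0.15,-1],[0.37,-0.92,0,0.15,-1],[0.37,-0.92,0,0.15,-1],[0.37,-0.92,0,0.15,-1],[0.37,-0.92,0,0.15,-1],[0.37,-0.92,0,0.15,-1],[0.37,-0.92,0,0.15,-1],[0.37,-0.92,0,0.15,-1],[0.37,-0.92,0,0.15,-1],[0.37,-0.92,0,0.15,-1]],
  ],
)

```text
time_s: 3.4
position: [0.439, 0.033, 0.2398]
tcp_rot: [[-0.999, 0.053, 0.001], [0.053, 0.999, -0.0], [-0.001, 0.0, -1.0]]
force: [0.6, -0.1, -0.4]
opening: 0.999
```

```bash
python3 - <<'E'
from h import *
s=bot.read_state();print(s['time_s'],s['position'],s['tcp_rot'],s['force'],s['joint_positions'])
d=imaging.capture('side');cv2.imwrite('pics/s1.png',d['img'])
d=imaging.capture('top');cv2.imwrite('pics/t1.png',d['img'])
E
```

```text
3.4 [0.43899121 0.03304317 0.23980257] [[-9.98575549e-01  5.33512137e-02  7.21716738e-04]
 [ 5.33512066e-02  9.98575810e-01 -2.90353720e-05]
 [-7.22237948e-04  9.51044626e-06 -9.99999739e-01]] [ 0.57452549 -0.09303849 -0.42898237] [-1.03034590e+01  1.59885019e+01  1.07478869e+02  6.90735189e-03
  5.64916468e+01 -9.72490186e+01]
```

View pics/s1.png

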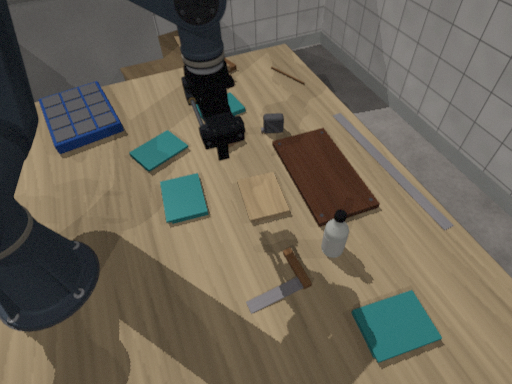

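>>> send_rows(
  plan=[
    [[0,0,-0.73,0,-1],[0,0,-0.73,0,-1],[0,0,-0.73,0,-1],[0,0,-0.73,0,-1],[0,0,-0.73,0,-1],[0,0,-0.73,0,-1],[0,0,-0.73,0,-1],[0,0,-0.73,0,-1],[0,0,-0.73,0,-1],[0,0,-0.73,0,-1],[0,0,0,0,-1],[0.3,-0.015,0,0,-1],[0.3,-0.015,0,0,-1],[0.3,-0.015,0,0,-1],[0.3,-0.015,0,0,-1],[0,0,0,0,-1]],
  ],
)

```text
time_s: 5.1
position: [0.4771, 0.0321, 0.0212]
tcp_rot: [[-0.999, 0.054, 0.004], [0.054, 0.999, -0.001], [-0.004, -0.0, -1.0]]
force: [0.8, 0.2, -0.0]
opening: 1.002
```

>>> send_rows(
  plan=[
    [[0.2,-0.01,0,0,-1],[0.2,-0.01,0,0,-1],[0.2,-0.01,0,0,-1],[0.2,-0.01,0,0,-1],[0.2,-0.01,0,0,-1],[0,0,0,0,-1]],
  ],
)

```text
time_s: 5.7
position: [0.5069, 0.0306, 0.0206]
tcp_rot: [[-0.999, 0.054, 0.004], [0.054, 0.999, -0.001], [-0.004, -0.0, -1.0]]
force: [-0.3, 0.8, 0.5]
opening: 0.998
```

```bash
python3 - <<'E'
from h import *
s=bot.read_state();print(s['time_s'],s['position'],s['force'])
for c in ('side','top'):
    d=imaging.capture(c);
    uv=proj(d,[.58,.03,.016])[0].astype(int)
    crop(d['img'],max(uv[0]-90,0),uv[0]+90,uv[1]-70,uv[1]+70,4,c+'2.png')
    for t in('door','door_far','door_near','door_left','door_right'): print(c,t,near(c,t,np.array([.55,.03])))
E
```

```text
5.7 [0.50685555 0.03063613 0.02058752] [-0.34844021  0.81044191  0.54857208]
side door [(np.float64(0.02219211571707388), array([0.5707, 0.022 , 0.0068]), 0.77)]
side door_far [(np.float64(0.07411241461455699), array([0.6236, 0.0213, 0.0121]), 0.94)]
side door_near [(np.float64(0.030413812651491123), array([0.52  , 0.025 , 0.0136]), 0.64)]
side door_left [(np.float64(0.07057343692920162), array([0.5706, 0.0975, 0.0152]), 0.57)]
side door_right [(np.float64(0.08038886738846368), array([ 0.5654, -0.0489,  0.0102]), 0.56)]
top door [(np.float64(0.2221662665662814), array([ 0.3401,  0.1028, -0.0018]), 0.56)]
top door_far [(np.float64(0.16895360309860222), array([0.3956, 0.0986, 0.0099]), 0.84)]
top door_near [(np.float64(0.2733459712525502), array([0.2889, 0.1109, 0.0119]), 0.7)]
top door_left [(np.float64(0.24701516147799513), array([0.3493, 0.174 , 0.0149]), 0.87)]
top door_right [(np.float64(0.21760942075195186), array([0.3325, 0.0369, 0.0138]), 0.58)]
```

View pics/side2.png

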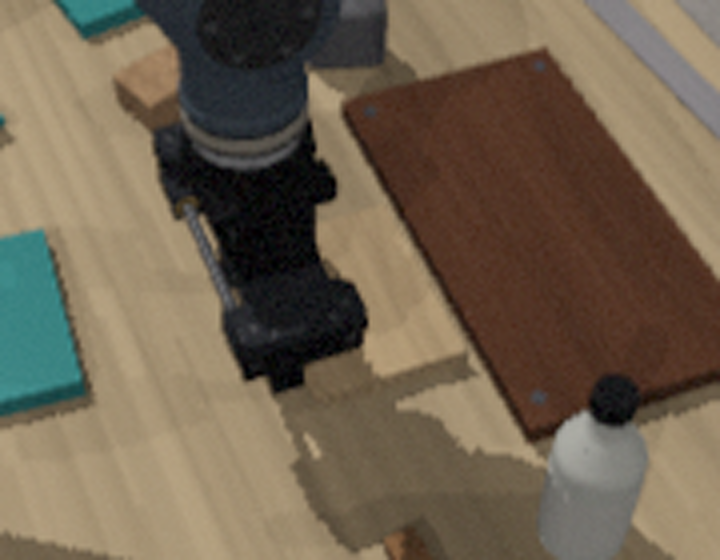

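View pics/top2.png

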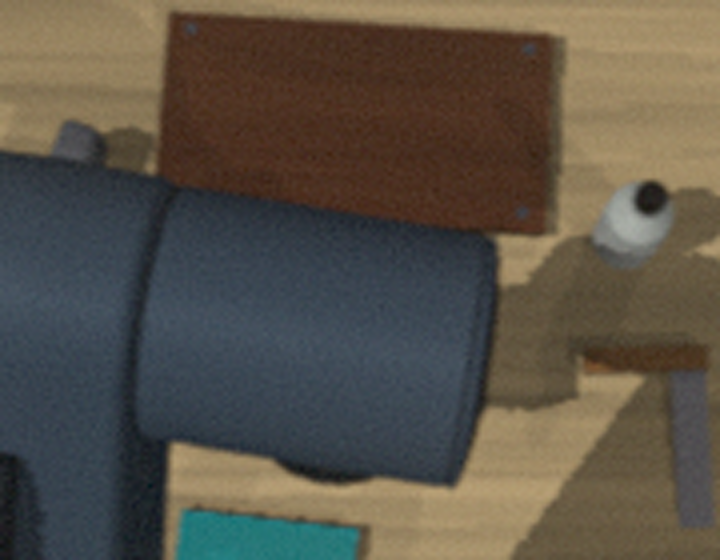

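The side view shows the door squared up with a small gap left at the board's front edge (px ~(450,330) in the crop). The arm blocks the top view. I'll push the rest of the way slowly.

>>> send_rows(
  plan=[
    [[0.1,-0.005,0,0,-1],[0.1,-0.005,0,0,-1],[0.1,-0.005,0,0,-1],[0,0,0,0,-1]],
  ],
)

```text
time_s: 6.7
position: [0.514, 0.0305, 0.0205]
tcp_rot: [[-0.999, 0.054, 0.001], [0.054, 0.999, -0.0], [-0.001, -0.0, -1.0]]
force: [-0.2, 0.1, -0.6]
opening: 0.996
```

>>> send_rows(
  plan=[
    [[0.05,-0.003,0,0,-1],[0.05,-0.003,0,0,-1],[0,0,0,0,-1]],
  ],
)

```text
time_s: 7.0
position: [0.5163, 0.0304, 0.0205]
tcp_rot: [[-0.999, 0.053, -0.001], [0.053, 0.999, 0.0], [0.001, -0.0, -1.0]]
force: [-2.2, 0.4, 2.0]
opening: 1.001
```

>>> send_rows(
  plan=[
    [[0.05,-0.003,0,0,-1],[0,0,0,0,-1],[0,0,0,0,-1]],
  ],
)

```text
time_s: 7.3
position: [0.5164, 0.0304, 0.0205]
tcp_rot: [[-0.999, 0.053, -0.003], [0.053, 0.999, 0.0], [0.003, 0.0, -1.0]]
force: [-6.1, -1.0, 3.2]
opening: 0.998
```

>>> send_rows(
  plan=[
    [[0.05,-0.003,0,0,-1],[0,0,0,0,-1],[0,0,0,0,-1]],
  ],
)

```text
time_s: 7.6
position: [0.5165, 0.0304, 0.0204]
tcp_rot: [[-0.999, 0.053, -0.006], [0.053, 0.999, 0.001], [0.006, 0.0, -1.0]]
force: [-7.8, -0.5, 4.9]
opening: 0.998
```

```bash
python3 - <<'E'
from h import *
s=bot.read_state();print(s['time_s'],s['position'],s['force'])
c='side'
d=imaging.capture(c);
uv=proj(d,[.58,.03,.016])[0].astype(int)
crop(d['img'],max(uv[0]-90,0),uv[0]+90,uv[1]-70,uv[1]+70,4,c+'3.png')
for t in('door','door_far','door_near','door_left','door_right'): print(c,t,near(c,t,np.array([.55,.03])))
E
```

```text
7.6 [0.51650701 0.03040168 0.02044446] [-7.82533697 -0.54455385  4.94184594]
side door [(np.float64(0.03339236439667003), array([0.5808, 0.0171, 0.0063]), 0.55)]
side door_far [(np.float64(0.08096449839281405), array([0.6302, 0.0189, 0.0117]), 0.75)]
side door_near [(np.float64(0.01996847515460314), array([0.5305, 0.0257, 0.0129]), 0.58)]
side door_left [(np.float64(0.07397107542816989), array([0.5826, 0.0964, 0.0129]), 0.62)]
side door_right [(np.float64(0.0769998701297606), array([ 0.5723, -0.0437,  0.0086]), 0.7)]
```

View pics/side3.png

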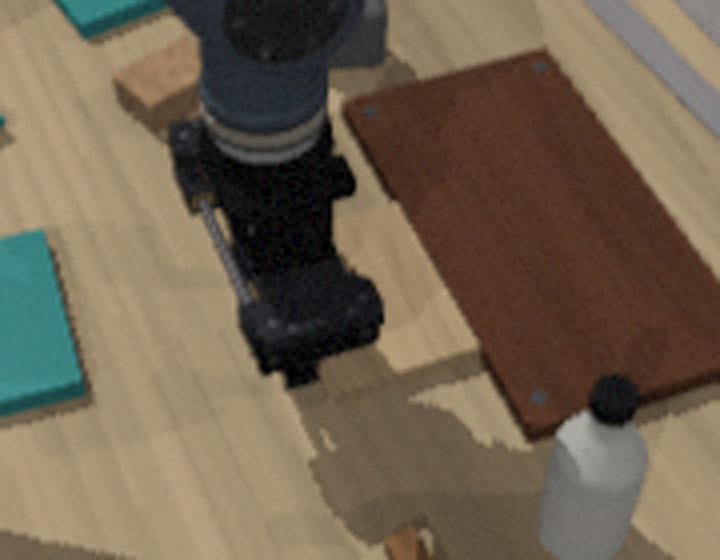

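The far edge is flush along the board's front edge (crop px ~(400,205) to (480,350)), with about 8 N of contact. Step 1 should be met. Now I'll lift the near edge by friction, in small steps.

>>> send_rows(
  plan=[
    [[0.03,0,0.1,0,-1],[0.03,0,0.1,0,-1],[0,0,0.1,0,-1],[0,0,0.1,0,-1]],
  ],
)

```text
time_s: 8.3
position: [0.5167, 0.0305, 0.0315]
tcp_rot: [[-0.999, 0.054, -0.01], [0.054, 0.999, 0.001], [0.01, 0.0, -1.0]]
force: [-8.0, -2.0, -0.8]
opening: 0.998
```

```bash
cat > look.py <<'E'
from h import *
import sys
s=bot.read_state();print(s['time_s'],s['position'],s['force'])
c='side'
d=imaging.capture(c);
uv=proj(d,[.60,.03,.016])[0].astype(int)
crop(d['img'],max(uv[0]-95,0),uv[0]+95,uv[1]-80,uv[1]+65,4,sys.argv[1])
for t in('door','door_far','door_near','door_left','door_right'): print(t,near(c,t,np.array([.57,.03])))
E
python3 look.py l4.png
```

```text
8.3 [0.51667761 0.0305412  0.03152021] [-7.99772517 -2.01595584 -0.77389838]
door [(np.float64(0.014035668847618225), array([0.5776, 0.0182, 0.0128]), 0.9)]
door_far [(np.float64(0.06221422666882551), array([0.6315, 0.0206, 0.0104]), 0.72)]
door_near [(np.float64(0.04111119069061363), array([0.5293, 0.0242, 0.0244]), 0.91)]
door_left [(np.float64(0.06265540678983739), array([0.5797, 0.0919, 0.0171]), 0.92)]
door_right [(np.float64(0.07562810324211497), array([ 0.5744, -0.0455,  0.0166]), 0.87)]
```

View pics/l4.png

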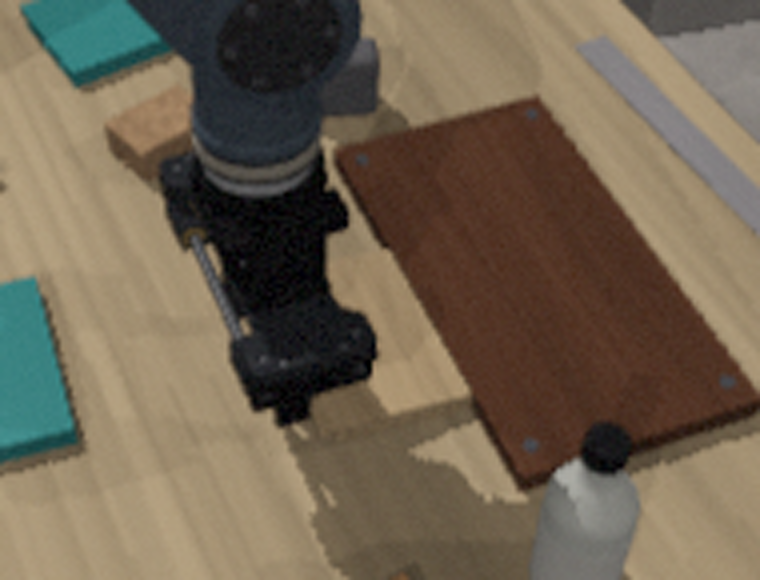

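The near edge is up about 11 mm and the far edge is still flush. I'll continue along the arc.

>>> send_rows(
  plan=[
    [[0,0,0.1,0,-1],[0.01,0,0.1,0,-1],[0.01,0,0.1,0,-1],[0.02,0,0.1,0,-1],[0.02,0,0.1,0,-1],[0.02,0,0.1,0,-1],[0.03,-0.002,0.1,0,-1],[0.03,-0.002,0.1,0,-1]],
  ],
)

```text
time_s: 9.4
position: [0.5207, 0.0304, 0.0557]
tcp_rot: [[-0.999, 0.053, -0.011], [0.053, 0.999, 0.001], [0.011, 0.0, -1.0]]
force: [-8.5, -1.4, 1.8]
opening: 0.997
```

```bash
python3 look.py l5.png
```

```text
9.4 [0.52074164 0.03041937 0.05565603] [-8.5337834  -1.36134532  1.77457864]
door [(np.float64(0.009280086206496174), array([0.5756, 0.0226, 0.0262]), 0.65)]
door_far [(np.float64(0.060827625302982205), array([0.6304, 0.0228, 0.0116]), 0.56)]
door_near [(np.float64(0.03799539445774973), array([0.5326, 0.0233, 0.0477]), 0.85)]
door_left [(np.float64(0.0653517406042104), array([0.5846, 0.0937, 0.0305]), 0.68)]
door_right [(np.float64(0.07757280451292194), array([ 0.5765, -0.0473,  0.0279]), 0.94)]
```

View pics/l5.png

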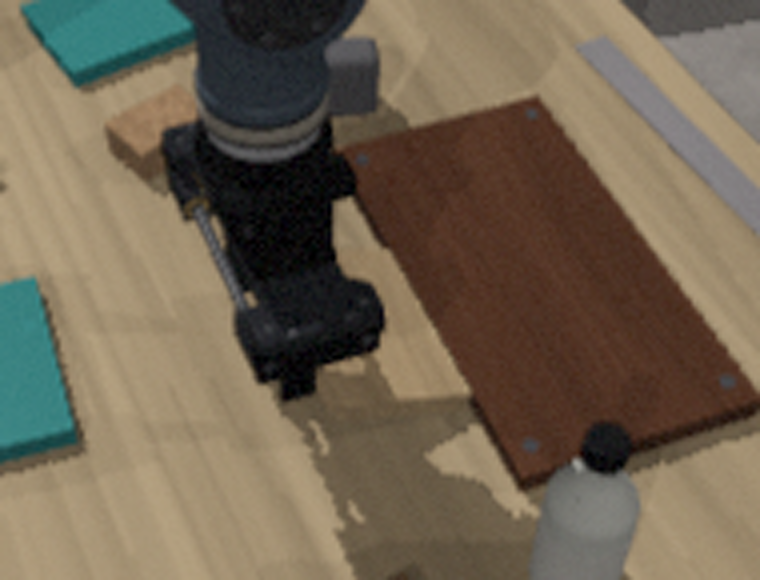

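At about 20° the far edge is still flush, so I'll continue to about 44°.

>>> send_rows(
  plan=[
    [[0.037,-0.002,0.115,0,-1],[0.037,-0.002,0.115,0,-1],[0.045,-0.002,0.105,0,-1],[0.045,-0.002,0.105,0,-1],[0.053,-0.003,0.1,0,-1],[0.053,-0.003,0.1,0,-1],[0.06,-0.003,0.097,0,-1],[0.06,-0.003,0.097,0,-1],[0.068,-0.003,0.09,0,-1],[0.068,-0.003,0.09,0,-1],[0.075,-0.004,0.085,0,-1],[0.075,-0.004,0.085,0,-1]],
  ],
)

```text
time_s: 10.9
position: [0.5421, 0.0295, 0.0919]
tcp_rot: [[-0.999, 0.053, -0.008], [0.053, 0.999, 0.001], [0.008, 0.0, -1.0]]
force: [-7.7, -0.8, 6.1]
opening: 1.001
```

```bash
python3 look.py l6.png
```

```text
10.9 [0.5421104  0.02945282 0.0918692 ] [-7.67397649 -0.7826679   6.09430512]
door [(np.float64(0.018388311504866434), array([0.5862, 0.0213, 0.0435]), 0.62)]
door_far [(np.float64(0.05917541719329069), array([0.6282, 0.0193, 0.0087]), 0.56)]
door_near [(np.float64(0.014964290828502301), array([0.5553, 0.0272, 0.0831]), 0.84)]
door_left [(np.float64(0.266177102696682), array([0.3477, 0.1764, 0.0102]), 0.88)]
door_right [(np.float64(0.07935370186702069), array([ 0.5875, -0.0474,  0.0445]), 0.87)]
```

View pics/l6.png

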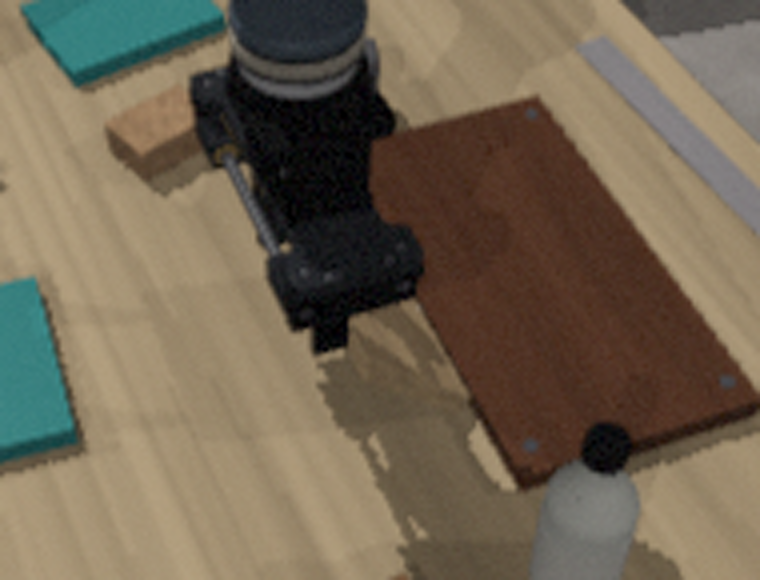

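At about 45° the far edge is at x≈0.628 and z≈0.009, so step 2 is met. I'll go on to about 60°.

>>> send_rows(
  plan=[
    [[0.082,-0.004,0.085,0,-1],[0.082,-0.004,0.085,0,-1],[0.088,-0.005,0.08,0,-1],[0.088,-0.005,0.08,0,-1],[0.093,-0.005,0.07,0,-1],[0.093,-0.005,0.07,0,-1],[0.098,-0.005,0.06,0,-1],[0.098,-0.005,0.06,0,-1]],
  ],
)

```text
time_s: 12.0
position: [0.5681, 0.0277, 0.1099]
tcp_rot: [[-0.999, 0.054, 0.001], [0.054, 0.999, -0.0], [-0.001, -0.0, -1.0]]
force: [-0.2, 0.4, -0.5]
opening: 1.001
```

```bash
python3 look.py l7.png
```

```text
12.0 [0.56814007 0.02774916 0.1098773 ] [-0.16404251  0.41765759 -0.53736044]
door [(np.float64(0.026123169792351034), array([0.5949, 0.0221, 0.052 ]), 0.84)]
door_far [(np.float64(0.19121051226331667), array([0.3911, 0.0975, 0.0135]), 0.96)]
door_near [(np.float64(0.020579844508644946), array([0.5872, 0.0187, 0.0987]), 0.61)]
door_left [(np.float64(0.02607393334347543), array([0.5932, 0.0181, 0.053 ]), 0.31)]
door_right [(np.float64(0.08302800732283054), array([ 0.5979, -0.0482,  0.051 ]), 0.8)]
```

View pics/l7.png

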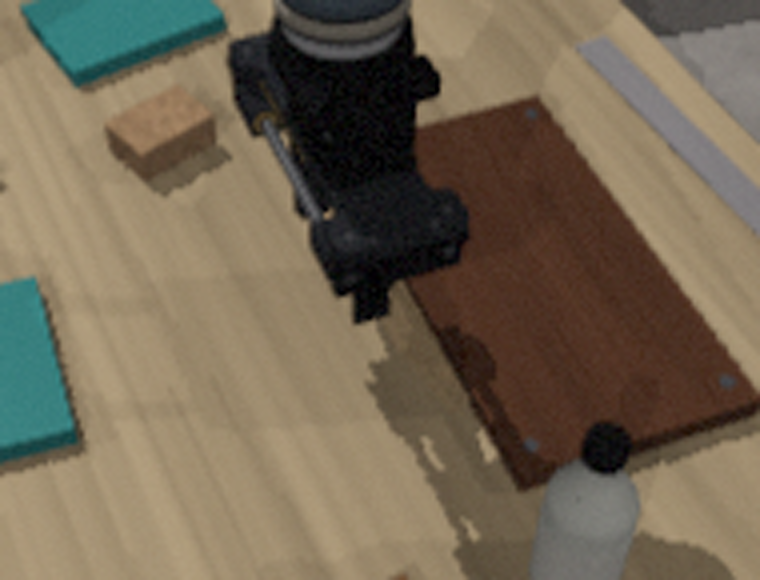

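The door is at about 65° and resting lightly on the fingertips under the lip. I'll lower the tips slightly for a surer hold and keep pushing forward.

>>> send_rows(
  plan=[
    [[0.05,-0.003,-0.05,0,-1],[0.1,-0.005,-0.05,0,-1],[0.1,-0.005,0,0,-1],[0.1,-0.005,0,0,-1],[0.1,-0.005,0,0,-1],[0.1,-0.005,0,0,-1],[0.1,-0.005,0,0,-1],[0,0,0,0,-1]],
  ],
)

```text
time_s: 13.1
position: [0.5876, 0.0269, 0.1079]
tcp_rot: [[-0.999, 0.054, 0.001], [0.054, 0.999, -0.0], [-0.001, -0.0, -1.0]]
force: [-1.9, 0.7, 6.1]
opening: 1.001
```

```bash
python3 look.py l8.png
```

```text
13.1 [0.58759745 0.02685124 0.10787912] [-1.90079368  0.69411114  6.1359015 ]
door [(np.float64(0.03544009029333873), array([0.604 , 0.02  , 0.0568]), 0.85)]
door_far [(np.float64(0.03617734097470413), array([0.6044, 0.0188, 0.0602]), 0.49)]
door_near [(np.float64(0.037184001936316706), array([0.6057, 0.0196, 0.1085]), 0.77)]
door_left [(np.float64(0.26631364966895704), array([0.349 , 0.1786, 0.0106]), 0.58)]
door_right [(np.float64(0.0861237481766789), array([ 0.6063, -0.0481,  0.0532]), 0.49)]
```

View pics/l8.png

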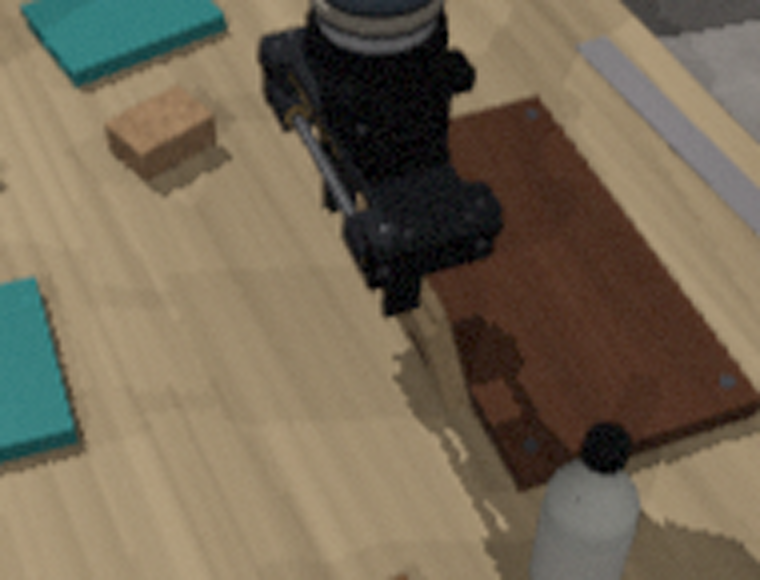

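At about 74° the fingertips are in the rebate, pressing on its ledge (Fz +6 N). I'll raise them a few mm and push on.

>>> send_rows(
  plan=[
    [[0,0,0.1,0,-1],[0.08,-0.004,0.05,0,-1],[0.1,-0.005,0.03,0,-1],[0.1,-0.005,0,0,-1],[0.1,-0.005,0,0,-1],[0.1,-0.005,0,0,-1],[0.1,-0.005,0,0,-1],[0.1,-0.005,0,0,-1],[0.1,-0.005,0,0,-1],[0,0,0,0,-1]],
  ],
)

```text
time_s: 14.4
position: [0.611, 0.0256, 0.1122]
tcp_rot: [[-0.999, 0.054, 0.001], [0.054, 0.999, -0.0], [-0.001, -0.0, -1.0]]
force: [0.1, 0.2, -0.2]
opening: 0.998
```

```bash
python3 look.py l9.png
```

```text
14.4 [0.61095665 0.0256488  0.11219087] [ 0.10702648  0.23500864 -0.15157329]
door [(np.float64(0.04902754327926294), array([0.6173, 0.0171, 0.0592]), 0.91)]
door_far [(np.float64(0.05787296432705001), array([ 0.6272,  0.0212, -0.0007]), 0.74)]
door_near [(np.float64(0.060956541896666085), array([0.6299, 0.0187, 0.1065]), 0.73)]
door_left [(np.float64(0.08888357553564105), array([0.633 , 0.0927, 0.0526]), 0.7)]
door_right [(np.float64(0.08541861623791386), array([0.6305, 0.0903, 0.053 ]), 0.52)]
```

View pics/l9.png

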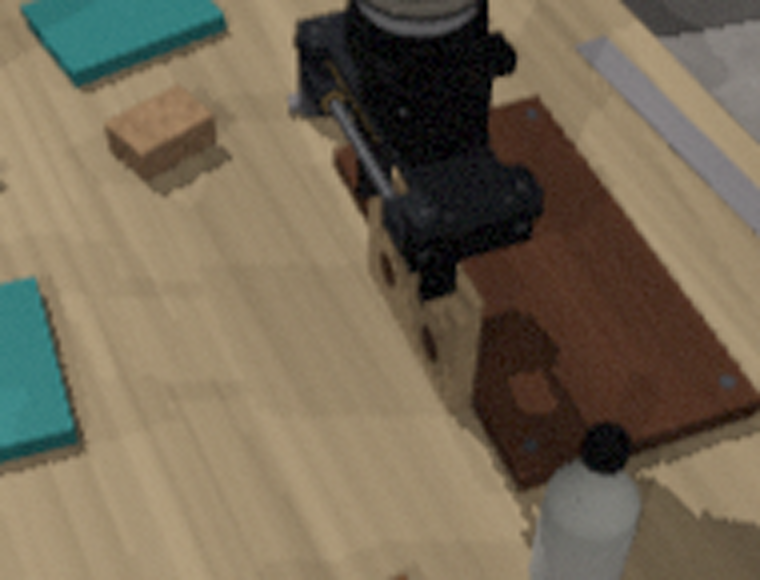

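The door stands upright, with both recesses showing at crop px (388,268) and (430,340). I'll push it past the balance point.

>>> send_rows(
  plan=[
    [[0.1,-0.005,0,0,-1],[0.1,-0.005,0,0,-1],[0.1,-0.005,0,0,-1],[0.1,-0.005,0,0,-1],[0.1,-0.005,0,0,-1],[0.1,-0.005,0,0,-1],[0.1,-0.005,0,0,-1],[0,0,0,0,-1]],
  ],
)

```text
time_s: 15.5
position: [0.632, 0.0246, 0.1122]
tcp_rot: [[-0.999, 0.054, 0.001], [0.054, 0.999, -0.0], [-0.001, -0.0, -1.0]]
force: [-0.2, 0.2, 0.3]
opening: 1.001
```

```bash
python3 look.py l10.png
```

```text
15.5 [0.63199853 0.02456926 0.11221736] [-0.16793288  0.20931168  0.29040851]
door [(np.float64(0.05707013229352115), array([0.626 , 0.019 , 0.0613]), 0.67)]
door_far [(np.float64(0.054896721213566195), array([6.237e-01, 1.860e-02, 5.000e-04]), 0.56)]
door_near [(np.float64(0.08345597641870839), array([0.6531, 0.0223, 0.1026]), 0.68)]
door_left [(np.float64(0.09018924547860463), array([0.6383, 0.0889, 0.0541]), 0.84)]
door_right [(np.float64(0.10132758755640049), array([ 0.6298, -0.0518,  0.0516]), 0.72)]
```

View pics/l10.png

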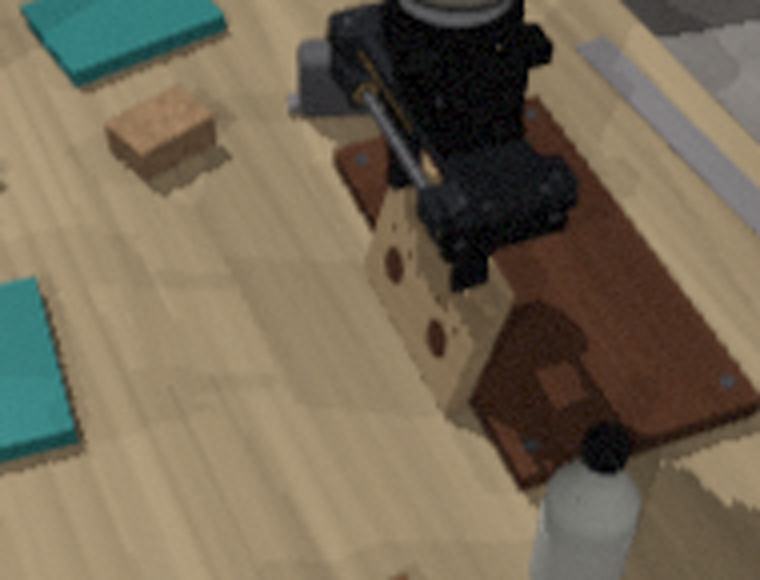

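>>> send_rows(
  plan=[
    [[0.1,-0.005,0,0,-1],[0.1,-0.005,0,0,-1],[0.1,-0.005,-0.03,0,-1],[0.1,-0.005,-0.03,0,-1],[0.1,-0.005,-0.05,0,-1],[0.1,-0.005,-0.05,0,-1],[0.1,-0.005,-0.05,0,-1],[0,0,0,0,-1]],
  ],
)

```text
time_s: 16.6
position: [0.6527, 0.0236, 0.1055]
tcp_rot: [[-0.999, 0.054, 0.0], [0.054, 0.999, 0.0], [-0.0, 0.0, -1.0]]
force: [-0.6, 0.2, 0.2]
opening: 0.999
```

```bash
python3 look.py l11.png
```

```text
16.6 [0.65271892 0.02357832 0.10553583] [-0.63815477  0.23295099  0.21576927]
door [(np.float64(0.02735415873317995), array([0.5953, 0.0196, 0.0218]), 0.29)]
door_far [(np.float64(0.030974182797936806), array([0.6006, 0.0252, 0.0227]), 0.92)]
door_near [(np.float64(0.13650073259876674), array([0.7054, 0.0127, 0.0231]), 0.69)]
door_left [(np.float64(0.10303033533867594), array([0.6539, 0.0898, 0.0228]), 0.62)]
door_right [(np.float64(0.10946894536808145), array([ 0.6444, -0.0503,  0.0191]), 0.83)]
```

View pics/l11.png

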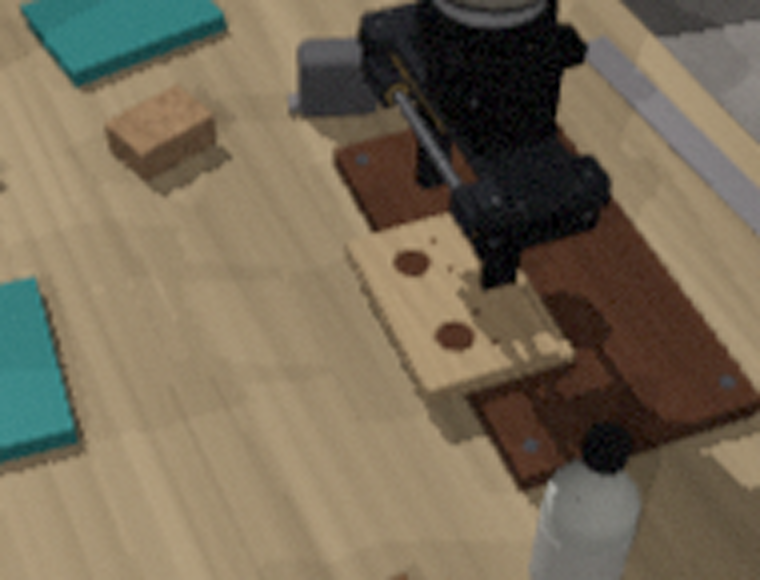

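The door now lies flat on the board with its back and recesses up (crop px (410,263) and (455,336)). Its centre is about 21 mm inside the front edge. I'll retreat upward and back, then check.

>>> send_rows(
  plan=[
    [[0,0,0.6,0,-1],[0,0,0.6,0,-1],[0,0,0.6,0,-1],[0,0,0.6,0,-1],[0,0,0.6,0,-1],[0,0,0.6,0,-1],[0,0,0.6,0,-1],[0,0,0.6,0,-1],[-0.8,0,0,0,-1],[-0.8,0,0,0,-1],[-0.8,0,0,0,-1],[-0.8,0,0,0,-1],[-0.8,0,0,0,-1],[-0.8,0,0,0,-1],[-0.8,0,0,0,-1],[-0.8,0,0,0,-1],[-0.8,0,0,0,-1],[0,0,0,0,-1],[0,0,0,0,-1]],
  ],
)

```text
time_s: 18.8
position: [0.4368, 0.0235, 0.2504]
tcp_rot: [[-0.999, 0.054, 0.002], [0.054, 0.999, -0.0], [-0.002, -0.0, -1.0]]
force: [-0.4, -0.6, 0.2]
opening: 1.0
```

```bash
python3 look.py l12.png; python3 - <<'E'
from h import *
for c in('top','side'):
    d=imaging.capture(c)
    print(c,[near(c,t,np.array([.65,.02])) for t in('door','board')])
    for t in('glue','tape','square','sander'): print(c,t,[(np.round(r['at'],3),round(r['conf'],2)) for r in mark_of(c,t)][:1])
    m=mask_at(c,'door',proj(d,[.65,.02,.034])[0])
    if m is not None:
        ys,xs=np.nonzero(m); print(c,cv2.minAreaRect((bp(d,np.c_[xs,ys],.034)[:,:2]*1000).astype(np.float32)))
E
```

```text
18.8 [0.43684688 0.02352966 0.25039395] [-0.40722336 -0.58450971  0.23191098]
door [(np.float64(0.0835040717570108), array([0.6522, 0.0153, 0.0424]), 0.89)]
door_far [(np.float64(0.031388214348701024), array([0.6001, 0.0211, 0.0203]), 0.57)]
door_near [(np.float64(0.1382942153526315), array([0.7075, 0.0152, 0.0197]), 0.89)]
door_left [(np.float64(0.10305231681044341), array([0.6547, 0.0887, 0.0227]), 0.75)]
door_right [(np.float64(0.10765523675140014), array([ 0.6427, -0.0494,  0.0195]), 0.83)]
top [[(np.float64(0.005249761899362648), array([0.6534, 0.024 , 0.0353]), 0.85)], [(np.float64(0.06839532147742272), array([0.7164, 0.0364, 0.0017]), 0.6)]]
top glue []
top tape [(array([0.675, 0.262, 0.002]), 0.7)]
top square [(array([ 0.526, -0.199, -0.007]), 0.58)]
top sander [(array([0.528, 0.275, 0.001]), 0.62)]
top ((647.9906005859375, 19.784523010253906), (142.04971313476562, 104.51374816894531), 88.45049285888672)
side [[(np.float64(0.0007211102550928348), array([0.6496, 0.0206, 0.0417]), 0.67)], [(np.float64(0.0744736866282313), array([0.7228, 0.0357, 0.0027]), 0.93)]]
side glue [(array([ 0.624, -0.184, -0.006]), 0.57)]
side tape [(array([0.676, 0.259, 0.001]), 0.83)]
side square [(array([ 0.52 , -0.198,  0.001]), 0.9)]
side sander [(array([ 0.53 ,  0.276, -0.003]), 0.34)]
side ((644.5718383789062, 18.605255126953125), (148.92613220214844, 105.47051239013672), 87.37300109863281)
```

View pics/l12.png

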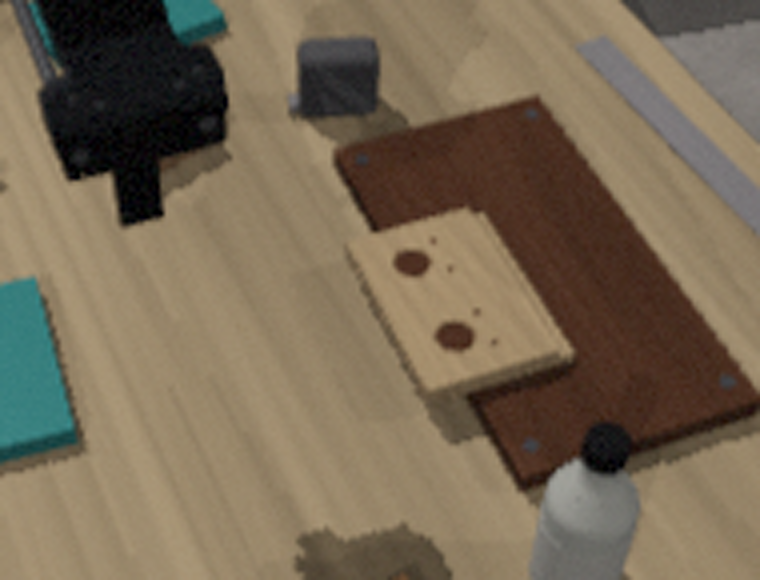

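The door lies flat and still. Its centre is at x≈0.650 and the board's front edge at 0.630, so the board-frame x is about −0.065, inside the limit. No bystander has moved. Handing in.

```bash
python3 -c "
from rig import bot
print(bot.hand_in(), bot.read_state()['time_s'])"
```

```text
the job is handed in; nothing more can be done
the job is handed in; nothing more can be done
```

The door is turned over and lies flat on the raised board with its back and both hinge recesses up. I handed the job in at about 19 s of the 54 s allowed; the hand-in gave no verdict.

- **Pushing up:** I pushed the pine door flat along the bench with the open fingers until its far edge sat squarely against the board's front edge, with about 8 N of contact.
- **Tipping:** I then lifted its near edge forward and up through about 45° with the far edge still down by the board. From there I pushed it past upright until it fell over onto the board. It was never picked up.
- **Final position:** The last pictures put the door's middle about 20 mm inside the board's front edge. The edge points were all at about 20–23 mm, where 22 mm would be flat on the board.
- **Surroundings:** The tape, square and sander measured within about 5 mm of where they started in both cameras. The robot was clear of everything.
- **Checks that disagreed:** The top camera's network missed the glue bottle in the last check, but the side camera found it unmoved. The side camera put the door's origin at about 42 mm against 35 mm from the top camera. The true height should be 34 mm, and the edge points agree with that.

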